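Slide the pan onto the hob ring, refit the control knob and keep it pushed in

ROBOT

A 7-joint arm with a two-finger parallel gripper is mounted at the origin on the work surface. World frame = base frame: x ahead of the robot, y to its left, z up, the work surface at z = 0. Lengths are in m, angles in rad, forces in N, time in s.
With the tool pointing down it reaches from about 0.375 to 0.925 m from the base axis. Payload 3.1 kg.
Tool frame: the origin (TCP) lies between the finger pads; the fingertips stand 19 mm ahead of it and the grasp point (between the pads) is the TCP; z points along the fingers, y is the line along which they close (so a half turn about z gives the same grasp; the last joint's range is limited). The gripper opens to 85 mm and grips with 20 to 120 N. Pads are 22 mm wide; open, the fingers measure 114 mm over their backs; the gripper's body (76 mm by 85 mm) begins 54 mm behind the grasp point. The pads swing forward as they close: fully open they stand 13 mm farther back than shut.
Start: joints at [1.173, 0.383, 0.044, 1.598, -0.018, 1.161, -0.05], TCP at [0.192, -0.621, 0.23] pointing down, gripper open.
Joint ranges: [-2.61, 2.61], [-0.41, 2.15], [-1.48, 1.57], [0, 2.5], [-1.57, 4.71], [0.05, 1.97], [-2.85, 2.85]. Speed limits (rad/s): [2.79, 2.79, 3.14, 3.14, 3.14, 3.14, 3.14].

INTERFACE

Orientations are given as a unit quaternion [x, y, z, w].
In Python, from bench import move_ptp, movel, move_j, move_gripper, pause, inverse_kinematics, read_camera, camera_params, MotionError, sign_off, look_for, tip_of, read_time_s, read_qpos, read_joint_vel, read_effort, read_eef_pos, read_tcp_rot, read_ft_force, read_ft_torque, read_finger_gap, read_grasp_force gives the robot as it stands. Calls block until the motion is done:
- move_ptp(position, orientation): joint-space move of the TCP to a pose.
- movel(position, orientation=None, speed=0.15): straight line of the TCP; orientation=None keeps the orientation; speed is the mean speed in m/s.
- move_j(angles): joint-space move.
- move_gripper(opening, effort=None): finger opening in m; effort is the grip in N (None keeps the last); returns when the fingers have stopped.
- pause(seconds).
- inverse_kinematics(position, orientation): joint angles nearest the present ones, or None.
- read_camera(name): name is "scene" or "top"; returns the picture (400x640x3 uint8, red, green, blue); there is no depth.
- camera_params(name): a dict with "K" (3x3 intrinsics, pixels), "camera_from_world" (4x4, takes a point from world to camera coordinates). Camera axes: x right, y down, z forward; pixel columns grow to the right and rows downward; lengths in m; the calibration is good to about 2 mm. A picture is of the moment at which its call begins. camera_params takes no time and is no camera call.
A pose or a line that the arm cannot do raises MotionError and nothing moves.
- sign_off(): hands the job in; it is judged then, once.
Trained networks look in the newest picture that a camera, given by its name, has taken for a name from the list of things; names that differ only in an ending like _2 or _b are one class to them, and where a whole thing is asked for, a point or a joint stands for the part that bears it (a point fixed in the world has none). Each returns a list of dicts, best first, with "confidence" (0 to 1); they miss things now and then, are a little off and sometimes report something else, mostly with a low value. They report only what shows in the picture. A call takes as long as a camera call. They do not tell look-alikes from the thing itself.
- look_for(camera, name): "at" ([column, row] in pixels, amid what is visible of it).
- tip_of(camera, name): "at" ([column, row] in pixels: a listed point, or the origin of a listed thing).
Readings, each from a call of its own:
- read_time_s(): time.
- read_qpos(): joint angles.
- read_joint_vel(): joint speeds.
- read_effort(): joint torques, N m.
- read_eef_pos(): TCP position.
- read_tcp_rot(): TCP orientation.
- read_ft_force(): force on the tool from outside, world axes, zero at the start.
- read_ft_torque(): the same for the moment, N m.
- read_finger_gap(): finger opening in m.
- read_grasp_force(): force on a finger pad.
Only numpy, scipy, OpenCV 4.12 (cv2) and the standard library are available. Lean on these libraries where they do the work, as an engineer would, in place of code of your own. Each camera call takes 0.05 s, during which the arm holds its last target. There are 200 camera calls.

TASK

First slide the small enamel pan across the bench (without lifting it) until it stands inside the pale ring on the black hob. Then pick up the loose red cooker knob, turn it so that its pointer faces the same way as the flat of the D-shaped steel shaft on the round control pod (a red line on the pod marks that side), fit it fully onto the shaft and push the shaft right down against its spring. Finish still holding the knob pushed in: do not let go; leave everything else on the bench where it stands.

Things in the scene. Friction and masses are not known exactly. Their poses are not given: they have to be found in the camera images.
- pan: loose round white enamel pan, open on top, 50 mm tall, 0.35 to 0.7 kg; outer radius 58 mm at the base, 64 mm at the rim, wall 4 mm, floor 5 mm (closed fingers fit inside and can push its wall from within); two blue ear handles along +x and -x, out to 86 mm from the axis, 34 to 42 mm above the bench. Origin: centre of the underside.
- zone (a point): centre of the pale ring (inner radius 77 mm, 4 mm wide) printed on the black glass hob, which is 250 mm square and flush with the bench (height 0), so a pan slides onto it without a step.
- knob: loose red cooker knob, 60 g, standing socket down. Eight-sided skirt 46 mm across, 21 mm tall; above it a grip bar 44 mm long (x), 16 mm wide (y), from 21 to 43 mm up. White pointer line on the bar's +x half and +x end. D-shaped socket in the underside, 18 mm deep, radius 8 mm, flat wall on the pointer (+x) side 3 mm from the axis. Origin: on the axis at the underside; z up.
- knob_flat (a point): middle of the flat wall inside the knob's socket: 3 mm from the axis towards the pointer, 9 mm above the underside.
- pod: fixed round aluminium control pod, radius 42 mm, top 25 mm above the bench; the D-shaft rises upright from its centre. Its +x axis points to the side on which the shaft's flat lies; a red index line (17 to 35 mm from the centre) on its top marks that side. Origin: centre of the underside.
- shaft_tip (a point): top of the steel D-shaft, on its axis, 26 mm above the pod's top (51 mm above the bench) unpressed. Radius 7 mm, flat 2 mm from the axis on the +x side (1 mm clearance in the knob), top edge bevelled 1.5 mm over 2.5 mm. x towards the flat, z up; it does not turn. With the knob fully on, the knob's underside is 18 mm below this point. Moves down with the shaft.
- shaft_flat (a point): point on the shaft's flat face, 9 mm below the tip; with the knob fully on it lies about 1 mm from knob_flat.
- shaft (a joint): how far the shaft is pushed down into the pod: 0 (up) to 0.006 m (hard stop). A spring resists with about 5 N at the start and 10 N fully down, and lifts it again when let go.
- basin: bystander: white enamel basin, 250 mm wide, 75 mm tall, to the left.
- tumbler: bystander: glass tumbler, 72 mm wide, 100 mm tall, at the back.
- scoop: bystander: yellow plastic measuring scoop, cup 54 mm wide and 30 mm tall with a 90 mm handle, at the back.
- jebena: bystander: brown clay coffee pot (jebena), belly 140 mm wide, 200 mm tall, at the right.
- spatula: bystander: steel spatula lying at the back.
Things that resemble listed ones, but are neither listed nor needed, are in the scene too. Of the things shaped like the knob, the red one is meant.

How it is judged:
By the outcome, as a careful person would: the job done as asked, in the order asked, and still so for the second after the job is handed in, while the arm keeps its last pose, push and grip.
It also fails if it takes over 67 s, if anything falls off the work surface, if the arm or the gripper's body presses on something with over 40 N, if the wrist force passes 120 N, or if a joint passes its speed limit or range.

## Working session

There is one attempt and no reset: what is moved stays moved. The work goes in short steps, each a Python script; the robot and the scene stay as the last script left them, time stands still between calls to the robot, and variables do not carry over. Pictures are saved under pics/ and viewed, at most 10 in all, crops included, and the job is handed in when it is done.

```bash
mkdir -p pics; ls
cat > h.py <<'E'
import numpy as np, cv2
from bench import *
def ray(cam,uv):
    p=camera_params(cam);K=np.array(p["K"]);T=np.array(p["camera_from_world"]);R,t=T[:3,:3],T[:3,3]
    c=-R.T@t; d=R.T@np.linalg.solve(K,[uv[0],uv[1],1.]); return c,d
def onz(cam,uv,z):
    c,d=ray(cam,uv); return c+d*(z-c[2])/d[2]
def pix(cam,P):
    p=camera_params(cam);K=np.array(p["K"]);T=np.array(p["camera_from_world"])
    q=K@(T[:3,:3]@np.array(P,float)+T[:3,3]); return q[:2]/q[2]
def save(cam,name,crop=None,s=1):
    im=read_camera(cam)
    if crop: x0,y0,x1,y1=crop; im=im[y0:y1,x0:x1]
    im=cv2.resize(im,None,fx=s,fy=s,interpolation=cv2.INTER_CUBIC)
    cv2.imwrite(f"pics/{name}.png",im[:,:,::-1])
E
python3 - <<'E'
from h import *
np.set_printoptions(precision=3,suppress=True)
for c in("scene","top"):
    save(c,c+"0"); print(c,ray(c,(320,200)))
    for n,z in [("pan",0),("zone",0),("knob",0),("knob_flat",.009),("pod",0),("shaft_tip",.051),("basin",0),("tumbler",0),("scoop",0),("jebena",0),("spatula",0)]:
        for d in tip_of(c,n)[:3]: print(n,np.array(d["at"]).round(1),round(d["confidence"],2),onz(c,d["at"],z)[:2])
print(read_time_s(),read_tcp_rot(),read_eef_pos(),read_qpos())
E
```

```text
pics
scene (array([ 1.5  , -0.351,  1.145]), array([-0.614,  0.26 , -0.745]))
pan [376.7 160.4] 0.74 [0.471 0.3  ]
zone [324.3 194.2] 0.85 [0.539 0.07 ]
knob [196.1 259.7] 0.75 [ 0.617 -0.374]
knob [177.9 212.3] 0.6 [ 0.415 -0.381]
knob [193.  236.2] 0.58 [ 0.529 -0.361]
knob_flat [176.6 214.2] 0.75 [ 0.43  -0.386]
knob_flat [196.8 257.5] 0.73 [ 0.618 -0.37 ]
knob_flat [187.7 230.9] 0.67 [ 0.51 -0.37]
pod [241.1 211. ] 0.82 [ 0.494 -0.197]
shaft_tip [239.5 197.9] 0.59 [ 0.486 -0.192]
shaft_tip [260.7 279.3] 0.56 [ 0.792 -0.23 ]
basin [453.5 147. ] 0.64 [0.525 0.578]
tumbler [392.  222.4] 0.74 [0.733 0.211]
scoop [323.9 262.6] 0.75 [ 0.781 -0.04 ]
jebena [137.2 268.4] 0.91 [ 0.576 -0.536]
spatula [260.5 278.9] 0.78 [ 0.757 -0.225]
top (array([0.414, 0.011, 1.783]), array([ 0.108, -0.008, -0.994]))
pan [239.3 238.8] 0.94 [0.471 0.299]
zone [306.5 220.8] 0.6 [0.532 0.048]
knob [419.6 217.8] 0.67 [ 0.533 -0.373]
knob [417.6 199.2] 0.64 [ 0.603 -0.369]
knob [422.2 251.8] 0.43 [ 0.407 -0.376]
knob_flat [419.2 196.5] 0.57 [ 0.612 -0.373]
knob_flat [423.  247.8] 0.57 [ 0.422 -0.378]
knob_flat [420.1 218.8] 0.46 [ 0.529 -0.372]
pod [372.8 232.3] 0.68 [ 0.483 -0.197]
pod [165.3 227.1] 0.18 [0.521 0.575]
basin [162.3 229.2] 0.97 [0.514 0.586]
tumbler [263.2 167.3] 0.69 [0.738 0.207]
scoop [328.7 156.8] 0.81 [ 0.772 -0.041]
jebena [461.  210.8] 0.79 [ 0.555 -0.528]
jebena [328.9 157.7] 0.33 [ 0.769 -0.042]
spatula [376.4 159.5] 0.84 [ 0.757 -0.221]
1.2 [ 0.989  0.149  0.    -0.   ] [ 0.192 -0.621  0.23 ] [ 1.173  0.383  0.044  1.598 -0.018  1.161 -0.05 ]
```

View pictures.

View pics/scene0.png

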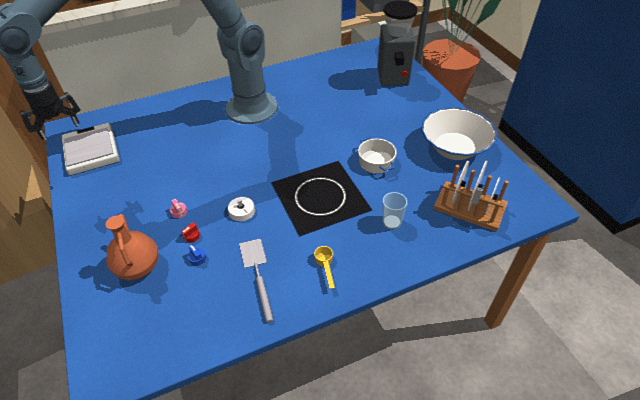

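Run:
```python
from h import *
a=cv2.imread("pics/scene0.png")[190:280,150:270]; b=cv2.imread("pics/top0.png")[180:270,340:460]
cv2.imwrite("pics/crop0.png",np.hstack([cv2.resize(a,None,fx=3.3,fy=6.5,interpolation=2)[:590],cv2.resize(b,None,fx=3.3,fy=6.5,interpolation=2)[:590]]) if 0 else np.vstack([np.hstack([cv2.resize(a,(400,300),interpolation=2),cv2.resize(b,(400,300),interpolation=2)]),cv2.resize(cv2.imread("pics/top0.png")[170:300,200:430],(800,300))[:300]]))
```

```text
(no output)
```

View pics/crop0.png

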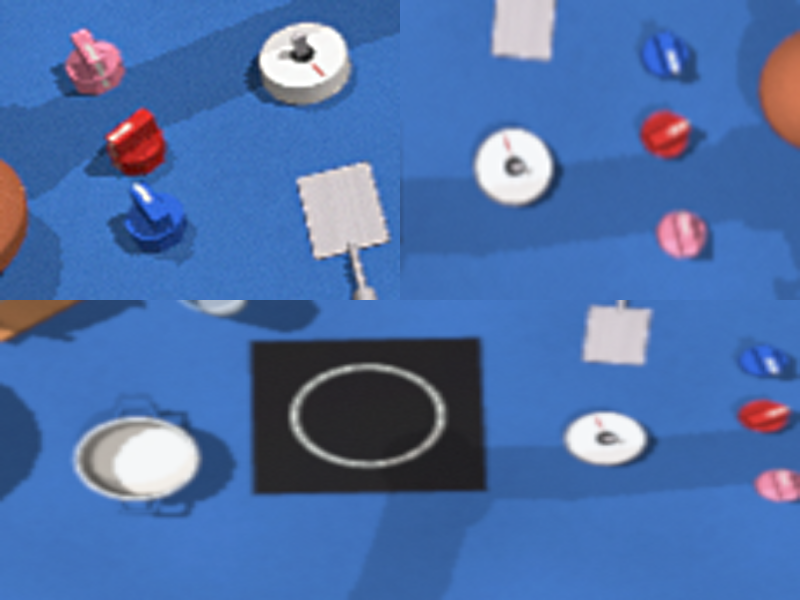

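Look-alikes of the knob in the scene image are pink (178,212), red (193,236) and blue (196,260). I choose the red one, and the crop confirms its white pointer. The pod is at (241,209), and its red line points towards the spatula. Next I'll measure these properly with silhouette fits.

```bash
cat > fit.py <<'E'
from h import *
from scipy.optimize import minimize
def proj(cam,P):
    p=camera_params(cam);K=np.array(p["K"]);T=np.array(p["camera_from_world"])
    q=(P@T[:3,:3].T+T[:3,3])@K.T; return q[:,:2]/q[:,2:]
S=8
def parts_mask(cam,parts,off,box):
    m=np.zeros((box[3]*S,box[2]*S),np.uint8)
    for P in parts:
        h=cv2.convexHull((((proj(cam,P)-[box[0],box[1]]+.5)*S)).astype(np.float32)).round().astype(np.int32)
        cv2.fillConvexPoly(m,h,255)
    return cv2.resize(m,(box[2],box[3]),interpolation=cv2.INTER_AREA)/255.
def knob_parts(x,y,a,z0=0):
    c,s=np.cos(a),np.sin(a);R=np.array([[c,-s,0],[s,c,0],[0,0,1]])
    r=.023/np.cos(np.pi/8)
    o=[[r*np.cos(t),r*np.sin(t),z] for t in np.pi/8+np.arange(8)*np.pi/4 for z in(0,.021)]
    b=[[i*.022,j*.008,z] for i in(-1,1) for j in(-1,1) for z in(.021,.043)]
    return [np.array(k)@R.T+[x,y,z0] for k in(o,b)]
def disc_parts(x,y,r0,r1,h):
    t=np.linspace(0,2*np.pi,60); return [np.vstack([np.c_[x+r*np.cos(t),y+r*np.sin(t),0*t+z] for r,z in((r0,0),(r1,h))])]
def box_at(cam,P,h):
    u=pix(cam,P).astype(int); return (u[0]-h,u[1]-h,2*h,2*h)
def sub(im,b): return im[b[1]:b[1]+b[3],b[0]:b[0]+b[2]]
E
python3 - <<'E'
from fit import *
np.set_printoptions(precision=4,suppress=True)
ims={c:cv2.imread(f"pics/{c}0.png") for c in("scene","top")}
hsv={c:cv2.cvtColor(i,cv2.COLOR_BGR2HSV) for c,i in ims.items()}
# knob
def red(c,b):
    h=sub(hsv[c],b).astype(int); i=sub(ims[c],b).astype(int)
    notblue=((i[...,2]>i[...,0])).astype(np.uint8)
    return cv2.morphologyEx(notblue,cv2.MORPH_CLOSE,np.ones((3,3)))
for cams in(("scene",),("top",),("scene","top")):
    B={c:box_at(c,(.525,-.37,.02),14) for c in cams}; M={c:red(c,B[c]) for c in cams}
    best=[]
    for a0 in np.arange(0,np.pi,np.pi/8):
        f=lambda p:sum(np.abs(parts_mask(c,knob_parts(p[0],p[1],p[2]*10),0,B[c])-M[c]).sum() for c in cams)
        r=minimize(f,[.525,-.37,a0/10],method="Nelder-Mead",options=dict(initial_simplex=[[.525,-.37,a0/10],[.54,-.37,a0/10],[.525,-.36,a0/10],[.525,-.37,a0/10+.03]]))
        best.append((r.fun,r.x[0],r.x[1],np.degrees(r.x[2]*10)))
    best.sort(); print("knob",cams,[int(M[c].sum()) for c in cams],np.array(best[:3]))
for c in ims:
    # pointer: bright whitish pixels in the knob
    b=box_at(c,(.525,-.37,.02),14); i=sub(ims[c],b).astype(int); w=(i.min(2)>110)&(i[...,2]>i[...,0]-5)
    v,u=np.nonzero(w); print("pointer px",c,[onz(c,(x+b[0],y+b[1]),.043)[:2].round(4).tolist() for u_,v_ in [(u,v)] for x,y in zip(u,v)][:14])
    # pod
    b=box_at(c,(.487,-.197,.02),32); i=sub(ims[c],b).astype(int)
    m=(i[...,2]>i[...,0]*.8).astype(np.uint8)
    n,l,st,ct=cv2.connectedComponentsWithStats(m); k=1+st[1:,4].argmax(); m=(l==k).astype(np.uint8); m=cv2.morphologyEx(m,cv2.MORPH_CLOSE,np.ones((7,7)))
    sh=lambda p:disc_parts(p[0],p[1],.042,.042,.025)
    f=lambda p:np.abs(parts_mask(c,sh(p),0,b)-m).sum()
    r=minimize(f,[.487,-.197],method="Nelder-Mead",options=dict(initial_simplex=[[.487,-.197],[.5,-.197],[.487,-.18]])); print("pod",c,r.x,r.fun,m.sum())
    w=(i[...,2]-i[...,1]>25)&(m>0); v,u=np.nonzero(w); wt=(i[...,2]-i[...,1])[w]
    P=np.array([onz(c,(x+b[0],y+b[1]),.025)[:2] for x,y in zip(u,v)]); 
    if len(P): q=np.average(P,axis=0,weights=wt)-r.x; print("line",len(P),q,np.degrees(np.arctan2(q[1],q[0])))
    # ring
    b=box_at(c,(.535,.055,0),55); i=sub(ims[c],b).astype(int)
    pk=(i.min(2)>110).astype(np.uint8); bl=(i.max(2)<70).astype(np.uint8); n,l,st,ct=cv2.connectedComponentsWithStats(bl)
    hull=np.zeros_like(pk); cv2.fillConvexPoly(hull,cv2.convexHull(np.argwhere(l==1+st[1:,4].argmax())[:,::-1].astype(np.int32)),1)
    v,u=np.nonzero(pk&hull); P=np.array([onz(c,(x+b[0],y+b[1]),0)[:2] for x,y in zip(u,v)])
    A=np.c_[2*P,np.ones(len(P))]; s=np.linalg.lstsq(A,(P**2).sum(1),rcond=None)[0]; print("ring",c,s[:2],np.sqrt(s[2]+s[:2]@s[:2]),len(P))
E
```

```text
knob ('scene',) [260] [[ 17.2941   0.5262  -0.365  117.2364]
 [ 17.4353   0.5262  -0.365  116.659 ]
 [ 17.4863   0.5258  -0.3649 -62.4691]]
knob ('top',) [161] [[ 15.7765   0.5252  -0.367  116.7807]
 [ 15.8275   0.5251  -0.3674 110.7165]
 [ 15.8431   0.525   -0.3671 117.2765]]Traceback (most recent call last):
  File "<stdin>", line 15, in <module>
    res = _minimize_neldermead(fun, x0, args, callback, bounds=bounds,
                               **options)
    fxr = func(xr)
    fx = function(np.copy(x), *(wrapper_args + args))
  File "<stdin>", line 14, in <lambda>
  File "<stdin>", line 14, in <genexpr>
  File "fit.py", line 10, in parts_mask
    h=cv2.convexHull((((proj(cam,P)-[box[0],box[1]]+.5)*S)).astype(np.float32)).round().astype(np.int32)
                        ~~~~^^^^^^^
  File "fit.py", line 4, in proj
    p=camera_params(cam);K=np.array(p["K"]);T=np.array(p["camera_from_world"])
ValueError: time passes only in moves, steps and waits
```

```bash
sed -i 's/^from bench import \*/from bench import *\nimport bench,functools\ncamera_params=functools.lru_cache(None)(bench.camera_params)/' h.py
python3 - <<'E'
from fit import *
np.set_printoptions(precision=4,suppress=True)
ims={c:cv2.imread(f"pics/{c}0.png") for c in("scene","top")}
for c in ims:
    b=box_at(c,(.525,-.37,.02),14); i=sub(ims[c],b).astype(int); w=(i.min(2)>110)&(i[...,2]>i[...,0]-5)
    v,u=np.nonzero(w); P=[onz(c,(x+b[0],y+b[1]),.043)[:2] for x,y in zip(u,v)]; print("pointer",c,len(P),np.mean(P,0) if P else 0)
    b=box_at(c,(.487,-.197,.02),32); i=sub(ims[c],b).astype(int)
    m=(i[...,2]>i[...,0]*.8).astype(np.uint8)
    n,l,st,ct=cv2.connectedComponentsWithStats(m); m=(l==1+st[1:,4].argmax()).astype(np.uint8); m=cv2.morphologyEx(m,cv2.MORPH_CLOSE,np.ones((7,7)))
    f=lambda p:np.abs(parts_mask(c,disc_parts(p[0],p[1],.042,.042,.025),0,b)-m).sum()
    r=minimize(f,[.487,-.197],method="Nelder-Mead",options=dict(initial_simplex=[[.487,-.197],[.5,-.197],[.487,-.18]])); print("pod",c,r.x,r.fun,m.sum())
    d=(i[...,2]-i[...,1]); w=(d>25)&(m>0); v,u=np.nonzero(w)
    P=np.array([onz(c,(x+b[0],y+b[1]),.025)[:2] for x,y in zip(u,v)])
    if len(P): q=np.average(P,axis=0,weights=d[w])-r.x; print("line",len(P),q,np.degrees(np.arctan2(q[1],q[0])))
    b=box_at(c,(.535,.055,0),55); i=sub(ims[c],b).astype(int)
    pk=(i.min(2)>110).astype(np.uint8); bl=(i.max(2)<70).astype(np.uint8); n,l,st,ct=cv2.connectedComponentsWithStats(bl)
    hull=np.zeros_like(pk); cv2.fillConvexPoly(hull,cv2.convexHull(np.argwhere(l==1+st[1:,4].argmax())[:,::-1].astype(np.int32)),1)
    v,u=np.nonzero(cv2.erode(hull,np.ones((3,3)))&pk); P=np.array([onz(c,(x+b[0],y+b[1]),0)[:2] for x,y in zip(u,v)])
    s=np.linalg.lstsq(np.c_[2*P,np.ones(len(P))],(P**2).sum(1),rcond=None)[0]; print("ring",c,s[:2],np.sqrt(s[2]+s[:2]@s[:2]),len(P))
# reach checks
from scipy.spatial.transform import Rotation as Ro
down=lambda a:(Ro.from_euler('z',a,degrees=True)*Ro.from_quat([1,0,0,0])).as_quat()
for nm,p in(("pan",(.465,.28,.034)),("panhi",(.465,.28,.15)),("end",(.53,.03,.034)),("knob",(.526,-.366,.033)),("pod",(.487,-.197,.07))):
    for a in(-153,-90,-63,0,27,90): 
        q=inverse_kinematics(p,down(a)); print(nm,a,None if q is None else np.array(q).round(2))
E
```

```text
pointer scene 15 [ 0.5299 -0.373 ]
pod scene [ 0.4942 -0.1968] 44.33333333333334 531
line 8 [0.0247 0.0075] 16.823083462952688
ring scene [0.5375 0.055 ] 0.07909603060861606 230
pointer top 17 [ 0.5297 -0.376 ]
pod top [ 0.4921 -0.198 ] 24.0 418
line 6 [0.0258 0.0073] 15.739057761900716
ring top [0.5368 0.053 ] 0.07884655782983979 324
pan -153 [ 0.22  0.72 -1.04  1.95  0.78  0.94  0.83]
pan -90 [ 0.34  0.9  -1.25  1.95  0.99  1.1   1.79]
pan -63 [ 0.34  0.9  -1.25  1.95  0.99  1.1   2.26]
pan 0 [ 0.11  0.64 -0.89  1.95  0.65  0.87 -2.7 ]
pan 27 [-0.04  0.55 -0.68  1.96  0.48  0.8  -2.1 ]
pan 90 [ 0.01  0.58 -0.76  1.96  0.54  0.82 -1.04]
panhi -153 [ 0.23  0.47 -1.03  1.89  0.47  1.04  1.05]
panhi -90 [ 0.36  0.61 -1.24  1.89  0.64  1.12  2.02]
panhi -63 [ 0.36  0.61 -1.24  1.89  0.64  1.12  2.49]
panhi 0 [ 0.28  0.51 -1.1   1.89  0.52  1.06 -2.6 ]
panhi 27 [ 0.06  0.38 -0.8   1.9   0.33  0.99 -1.98]
panhi 90 [ 0.29  0.52 -1.12  1.89  0.53  1.07 -1.04]
end -153 [ 0.84  0.88 -1.25  1.97  0.98  1.08  1.18]
end -90 [-1.12  1.07  1.36  2.06 -1.19  1.18 -2.33]
end -63 [-0.89  0.63  0.93  2.05 -0.71  0.81 -2.21]
end 0 [ 0.34  0.49 -0.55  1.99  0.37  0.75 -2.01]
end 27 [ 0.38  0.51 -0.6   1.99  0.41  0.76 -1.56]
end 90 [ 0.41  0.52 -0.63  1.99  0.43  0.77 -0.48]
knob -153 [ 1.39  1.06 -1.26  1.7   1.07  1.23  1.9 ]
knob -90 [ 0.4   0.6   0.19  1.75 -0.14  0.81 -2.49]
knob -63 [ 0.46  0.59  0.11  1.75 -0.08  0.8  -2.06]
knob 0 [ 0.6   0.59 -0.08  1.74  0.06  0.81 -1.07]
knob 27 [ 0.65  0.6  -0.14  1.74  0.11  0.81 -0.64]
knob 90 [ 0.78  0.61 -0.3   1.73  0.23  0.83  0.37]
pod -153 [ 1.29  0.77 -1.25  1.98  0.85  1.06  1.69]
pod -90 [ 0.31  0.36 -0.    2.02  0.    0.76 -2.84]
pod -63 [ 0.38  0.36 -0.08  2.01  0.04  0.77 -2.4 ]
pod 0 [ 0.52  0.37 -0.25  2.01  0.13  0.78 -1.37]
pod 27 [ 0.58  0.38 -0.31  2.    0.16  0.78 -0.93]
pod 90 [ 0.7   0.4  -0.46  2.    0.24  0.79  0.11]
```

The fits agree between the two cameras:

| Item | Position (m) | Direction |
|---|---|---|
| Ring centre | (.537, .054), radius .079 as specified | – |
| Pod | (.493, -.197) | flat at about 16° |
| Knob | (.526, -.366) | pointer at about -63° |
| Pan | (.471, .300) | – |

Now I'll slide the pan from within.

```bash
cat >> h.py <<'E'
from scipy.spatial.transform import Rotation as Ro
down=lambda a:(Ro.from_euler('z',a,degrees=True)*Ro.from_quat([1,0,0,0])).as_quat()
E
python3 - <<'E'
from h import *
np.set_printoptions(precision=3,suppress=True)
q=down(105); pan=np.array([.471,.2995]); goal=np.array([.537,.054]); d=(goal-pan);L=np.linalg.norm(d);d/=L
move_ptp([.45,-.15,.25],q); move_gripper(0,30)
move_ptp([*pan,.16],q); movel([*pan,.033],speed=.12)
print(read_time_s(),read_ft_force())
for s in np.arange(.024,.052,.004):
    movel([*(pan+d*s),.033],speed=.04); f=np.array(read_ft_force()); print(s,f)
    if f[:2]@d<-1: break
movel([*(pan+d*(L+s-.012)),.033],speed=.09); print(read_ft_force(),read_eef_pos(),read_time_s())
save("top","top1",(200,150,400,280),4)
print(s,[ (x["confidence"],x["at"],onz("top",x["at"],0)[:2]) for x in tip_of("top","pan")[:2]])
E
```

```text
6.8 [-0.526  0.208  0.24 ]
0.024 [ 0.021  0.771 -0.104]
0.028 [-0.227  1.061  0.175]
[-1.048  1.784  0.219] [0.541 0.039 0.033] 10.6417
0.028 [(0.85, [292.8, 225.0], array([0.518, 0.1  ]))]
```

View pics/top1.png

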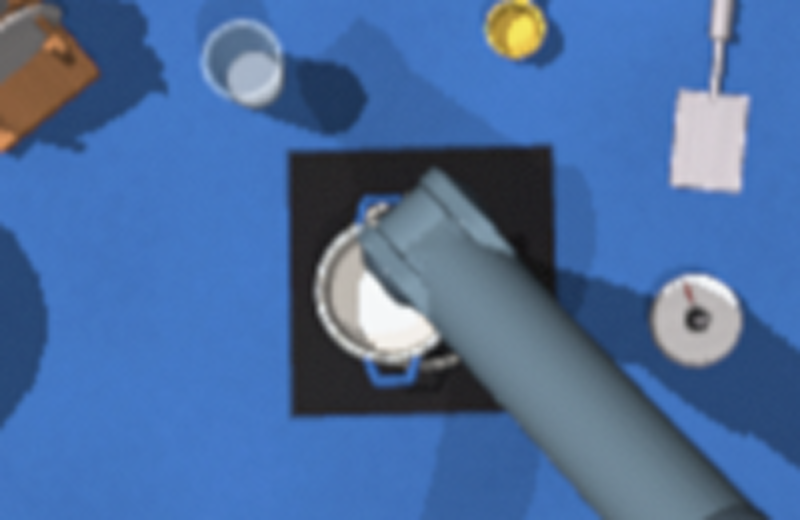

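The pan is on the hob but about 35–40 mm short of the ring. Its ears are centred near top-camera pixel (297,223). I'll push the rest of the way.

```bash
cat >> fit.py <<'E'
def panfit(g):
    """pan centre from blue ears + rim seen in top and scene views (free view needed)"""
    out=[]
    for c in("scene","top"):
        i=read_camera(c)[:,:,::-1].astype(int); b=box_at(c,(*g,.03),36); i=sub(i,b)
        m=(i.min(2)>95).astype(np.uint8); hs=cv2.cvtColor(i.astype(np.uint8),cv2.COLOR_BGR2HSV)
        f=lambda p:np.abs(parts_mask(c,disc_parts(p[0],p[1],.058,.064,.05),0,b)-m).sum()
        r=minimize(f,g,method="Nelder-Mead",options=dict(initial_simplex=[g,[g[0]+.015,g[1]],[g[0],g[1]+.015]])); out.append((c,r.x.round(4),r.fun))
    return out
E
python3 - <<'E'
from fit import *
np.set_printoptions(precision=3,suppress=True)
e=onz("top",(297.5,222.7),.038)[:2]; n=onz("top",(292.8,225),0)[:2]; print("ears",e)
goal=np.array([.537,.054]); p=e; t=np.array(read_eef_pos()[:2])
print("offset",t-p,"move",goal-p)
movel([*(t+goal-p),.033],speed=.06); movel([*(t+goal-p-.15*(t-p)),.033],speed=.06)
P=read_eef_pos(); movel([P[0],P[1],.2],speed=.2)
move_ptp([.40,-.36,.22],down(-63)); move_gripper(.045)
print(panfit([.537,.056]),read_time_s())
save("top","top2",(200,150,400,280),4)
E
```

```text
ears [0.523 0.08 ]
offset [ 0.018 -0.042] move [ 0.014 -0.026]
[('scene', array([0.537, 0.057]), np.float64(230.69019607843137)), ('top', array([0.539, 0.054]), np.float64(302.3137254901961))] 14.9167
```

View pics/top2.png

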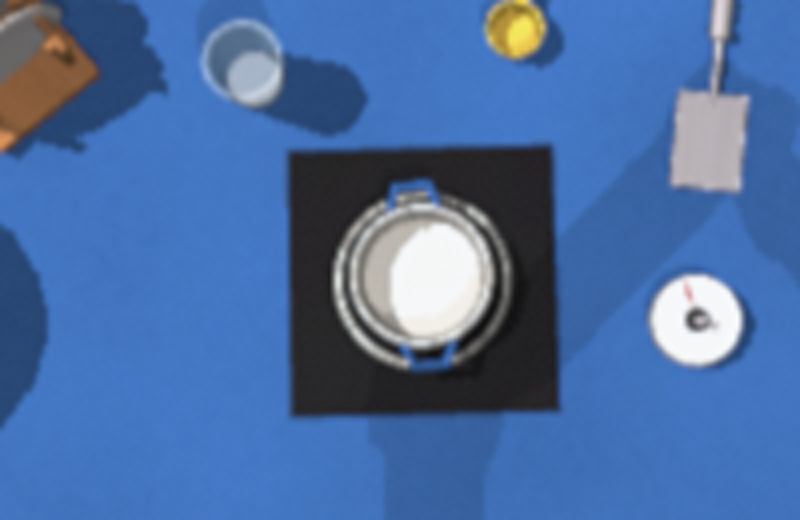

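The pan stands inside the ring: centre ≈ (423,277) in the crop against ring centre ≈ (423,281). Next, the knob.

Run:
```python
from fit import *
np.set_printoptions(precision=3,suppress=True)
k=[.5255,-.366]
move_ptp([*k,.14],down(-63)); movel([*k,.0445],speed=.08); print(read_ft_force())
move_gripper(0,70); print(read_finger_gap(),read_grasp_force(),read_ft_force(),read_eef_pos())
movel([*k,.14],speed=.12); print(read_finger_gap(),read_grasp_force())
move_ptp([.493,-.197,.13],down(16)); print(read_finger_gap(),read_time_s(),read_eef_pos(),read_ft_force())
a=read_camera("scene")[140:230,180:300]; b=read_camera("top")[190:280,310:430]
cv2.imwrite("pics/held.png",np.hstack([cv2.resize(x,(400,300),interpolation=2) for x in(a,b)])[:,:,::-1])
```

```text
[-0.574  0.28   0.409]
-9.142104409844465e-05 0.0 [0.291 0.477 0.543] [ 0.525 -0.366  0.045]
0.00032757407274801585 0.0
0.000159582108573176 19.375 [ 0.493 -0.198  0.13 ] [ 0.253 -0.342 -0.166]
```

View pics/held.png

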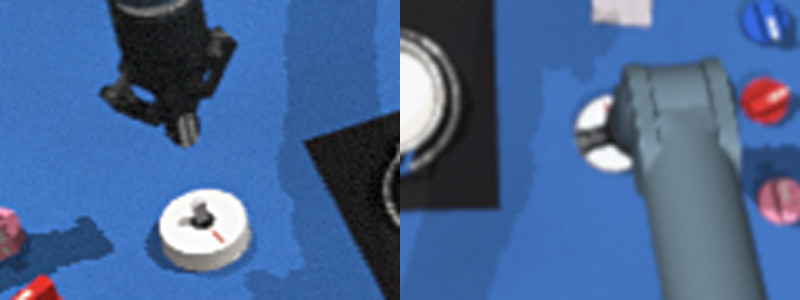

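The grasp missed: the gap closed to 0 and the knob is still on the bench. I'll look closely to see why.

Run:
```python
from fit import *
np.set_printoptions(precision=4,suppress=True)
print(pix("scene",(.493,-.198,.111)))
move_ptp([.40,-.20,.22],down(-63)); move_gripper(.05)
I={c:read_camera(c)[:,:,::-1].copy() for c in("scene","top")}
o=[]
for c in I:
    b=box_at(c,(.525,-.37,.02),20); i=sub(I[c],b); o.append(cv2.resize(i,(400,400),interpolation=2))
    j=o[-1].copy()
    for P in knob_parts(.5257,-.366,np.radians(-63)):
        cv2.polylines(j,[cv2.convexHull(((proj(c,P)-[b[0],b[1]]+.5)*10).astype(np.float32)).astype(int)],1,(0,255,0),1)
    for d in tip_of(c,"knob")[:4]:print(c,d)
    o.append(j)
cv2.imwrite("pics/k.png",cv2.resize(np.vstack([np.hstack(o[:2]),np.hstack(o[2:])]),(600,600)))
```

```text
[235.6215 186.6741]
scene {'at': [198.9, 261.0], 'confidence': 0.79}
scene {'at': [192.3, 236.8], 'confidence': 0.71}
scene {'at': [180.6, 210.8], 'confidence': 0.67}
top {'at': [309.0, 221.2], 'confidence': 0.71}
top {'at': [419.8, 250.8], 'confidence': 0.54}
top {'at': [419.4, 215.9], 'confidence': 0.53}
top {'at': [417.7, 198.2], 'confidence': 0.49}
```

View pics/k.png

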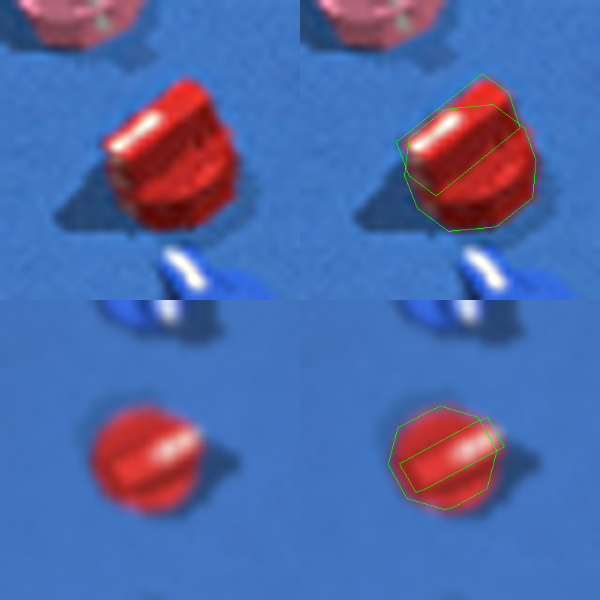

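The fitted outline matches the red knob in both views, so its position is right. The fingertips must have been above the bar, so I'll check the fingers' real reach by touching a free patch of bench.

Run:
```python
from fit import *
np.set_printoptions(precision=4,suppress=True)
print("gap",read_finger_gap()); move_gripper(0); print("gap",read_finger_gap(),read_time_s())
p=[.42,-.27]; move_ptp([*p,.10],down(-63)); movel([*p,.034],speed=.1); print(read_eef_pos())
sc=read_camera("scene")
f0=read_ft_force()[2]
for z in np.arange(.032,.002,-.002):
    movel([*p,z],speed=.05); f=read_ft_force()[2]-f0
    if abs(f)>2: print("touch",z,f,read_eef_pos()); break
movel([*p,.06],speed=.1); move_gripper(.045); print("gap",read_finger_gap(),read_time_s())
i=read_camera("scene"); u=pix("scene",[*p,.05]).astype(int)
cr=lambda im:cv2.resize(im[u[1]-50:u[1]+40,u[0]-50:u[0]+50],(390,350),interpolation=2)
cv2.imwrite("pics/tip.png",np.hstack([cr(sc),cr(i)])[:,:,::-1])
```

```text
gap 0.05016792949882647
gap -0.00014993575275121807 21.6667
[ 0.4206 -0.2701  0.0344]
gap 0.045235731954063364 28.1
```

View pics/tip.png

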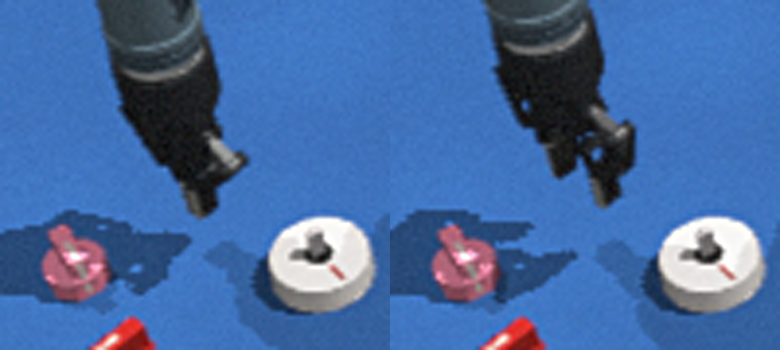

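The left half shows the fingertips at crop (202,215), clearly above the bench. There was no touch even at TCP z=.004, so the real tip sits higher than the readings plus the data sheet imply. I'll quantify that from the images before reaching again.

Run:
```python
from fit import *
from scipy.optimize import least_squares
np.set_printoptions(precision=4,suppress=True)
u=pix("scene",[.42,-.27,.05]).astype(int)
tip=np.array([202/3.9,215*90/350])+u-50
print("tip px",tip,"z=0,.015,.034,.05:",[pix("scene",[.4206,-.2701,z]) for z in(0,.015,.034,.05)])
P=np.array(read_eef_pos()); print(P,read_tcp_rot(),read_qpos(),read_ft_force(),read_time_s())
# pixel of shadow tip: bench contact
print(onz("scene",np.array([185/3.9,235*90/350])+u-50,0))
```

```text
tip px [210.7949 196.2857] z=0,.015,.034,.05: [array([212.4942, 202.4501]), array([211.6245, 199.3299]), array([210.5044, 195.3112]), array([209.5447, 191.8679])]
[ 0.42   -0.2699  0.0599] [ 0.8527 -0.5225 -0.0001 -0.0001] [ 1.1363  0.4437 -0.7415  2.052   0.4169  0.7975 -2.5251] [ 0.9635 -0.2242 -0.0729] 28.15
[ 0.4081 -0.2867  0.    ]
```

At reading .0344 the tip sits at z≈.030, with its column matching. So the tip is only about 4 mm ahead of the reported TCP, meaning z reads roughly 15 mm low. I'll regrasp and find the height by touching the knob's skirt.

Run:
```python
from fit import *
np.set_printoptions(precision=4,suppress=True)
k=[.5255,-.366]; q=down(-63)
move_gripper(.032); move_ptp([*k,.09],q); f0=np.array(read_ft_force()); 
z=.0345; movel([*k,z],speed=.1); print(read_ft_force()-f0)
hit=False
while z>.0215:
    z-=.0015; movel([*k,z],speed=.05); f=read_ft_force()[2]-f0[2]
    if abs(f)>1.5: hit=True;break
print("hit",hit,z,f,read_eef_pos(),read_time_s())
z+=.003 if hit else .001
movel([*k,z],speed=.05)
move_gripper(0,70); print(read_finger_gap(),read_grasp_force(),read_ft_force(),read_time_s())
if read_finger_gap()>.012:
    movel([*k,.12],speed=.15); print(z,read_finger_gap(),read_grasp_force(),read_eef_pos())
```

```text
[1.7019 0.3934 0.0197]
hit False 0.02099999999999999 -0.902187199434225 [ 0.5254 -0.366   0.0209] 32.025
0.014982402093689558 70.62910437583923 [-0.7509 -0.1116  0.9979] 32.5583
0.021999999999999992 0.014218925985317564 70.35841226577759 [ 0.5245 -0.3658  0.119 ]
```

Run:
```python
from fit import *
np.set_printoptions(precision=4,suppress=True)
move_ptp([.493,-.197,.105],down(16)); P=read_eef_pos(); print(P,Ro.from_quat(read_tcp_rot()).as_matrix()[:2,0],read_finger_gap(),read_time_s())
i=read_camera("scene")[:,:,::-1]; cv2.imwrite("pics/s5.png",i); cv2.imwrite("pics/t5.png",read_camera("top")[:,:,::-1])
for n in("knob","knob_flat","shaft_tip","shaft_flat"):
    for d in tip_of("scene",n)[:3]: print(n,d)
u=pix("scene",(.493,-.197,.07)).astype(int); b=(u[0]-35,u[1]-35,70,70); s=8
j=cv2.resize(sub(i,b),None,fx=s,fy=s,interpolation=2); j2=j.copy()
for Q in knob_parts(P[0],P[1],np.radians(16),P[2]-.022)+disc_parts(.493,-.197,.042,.042,.025)+disc_parts(.493,-.197,.007,.007,.051):
    cv2.polylines(j2,[cv2.convexHull(((proj("scene",Q)-[b[0],b[1]]+.5)*s).astype(np.float32)).astype(int)],1,(0,255,0),1)
cv2.imwrite("pics/over.png",cv2.resize(np.hstack([j,j2]),(800,400)))
```

```text
[ 0.4927 -0.1979  0.1044] [0.9619 0.2733] 0.014505463191670885 34.3
knob {'at': [196.5, 258.7], 'confidence': 0.72}
knob {'at': [178.5, 215.5], 'confidence': 0.58}
knob {'at': [239.5, 191.2], 'confidence': 0.55}
knob_flat {'at': [195.9, 257.7], 'confidence': 0.69}
knob_flat {'at': [178.1, 212.3], 'confidence': 0.64}
knob_flat {'at': [237.3, 189.3], 'confidence': 0.54}
shaft_tip {'at': [235.5, 199.7], 'confidence': 0.47}
shaft_flat {'at': [236.9, 192.7], 'confidence': 0.56}
shaft_flat {'at': [243.7, 202.7], 'confidence': 0.42}
```

View pics/over.png

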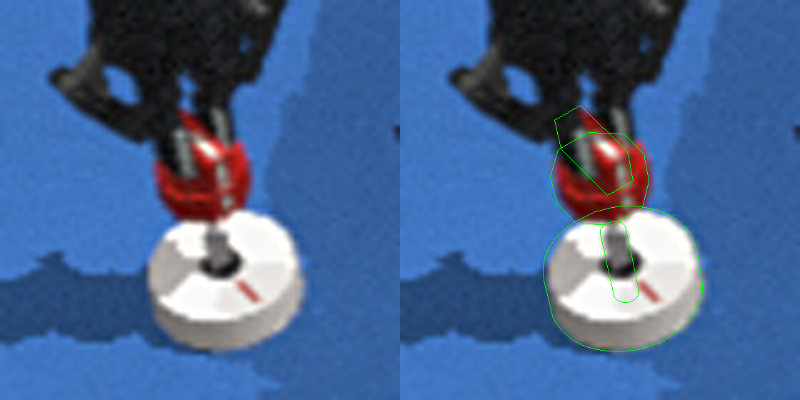

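The knob is held and in line with the shaft to about 1 mm in this view, with its white pointer facing the red line. I'll descend while watching the force.

Run:
```python
from fit import *
np.set_printoptions(precision=2,suppress=True)
x=np.array([.493,-.197]); f0=np.array(read_ft_force()); movel([*x,.078],speed=.08)
for z in np.arange(.076,.0545,-.0025):
    movel([*x,z],speed=.06); f=read_ft_force()-f0; print(round(z,4),f,round(read_eef_pos()[2],4))
    if f[2]>4 or np.hypot(*f[:2])>12: break
print(read_time_s(),read_finger_gap())
```

```text
0.076 [-0.26  0.27 -1.59] 0.0762
0.0735 [-0.47  0.86 -0.66] 0.0734
0.071 [ 0.75  1.85 -1.24] 0.0708
0.0685 [-0.01 -0.21 -0.98] 0.0684
0.066 [ 0.57 -1.45 -0.45] 0.0659
0.0635 [ 0.53 -0.97 -0.05] 0.0633
0.061 [ 1.32 -0.08 -1.96] 0.0608
0.0585 [ 0.6  -0.94 -1.14] 0.0584
0.056 [ 1.01 -0.93 -1.52] 0.0558
37.3333 0.014122939079676095
```

The knob slid on with no resistance. Now I'll push the shaft down to its stop.

Run:
```python
from fit import *
np.set_printoptions(precision=2,suppress=True)
move_gripper(0,110); x=np.array([.493,-.197])
z=.0555; 
while z>.040:
    z-=.001; movel([*x,z],speed=.03); f=np.array(read_ft_force()); print(round(z,4),f,round(read_eef_pos()[2],4))
    if f[2]>18 : break
print(read_time_s(),read_finger_gap(),read_grasp_force())
i=read_camera("scene")[:,:,::-1]
u=pix("scene",(.493,-.197,.05)).astype(int); b=(u[0]-35,u[1]-35,70,70); s=8
j=cv2.resize(sub(i,b),None,fx=s,fy=s,interpolation=2); j2=j.copy()
for Q in knob_parts(.493,-.197,np.radians(16),.027)+disc_parts(.493,-.197,.042,.042,.025):
    cv2.polylines(j2,[cv2.convexHull(((proj("scene",Q)-[b[0],b[1]]+.5)*s).astype(np.float32)).astype(int)],1,(0,255,0),1)
cv2.imwrite("pics/press.png",cv2.resize(np.hstack([j,j2]),(800,400)))
```

```text
0.0545 [-0.72 -2.04  3.15] 0.055
0.0535 [-0.72 -1.21  5.08] 0.0538
0.0525 [-0.84 -1.22  5.42] 0.0528
0.0515 [-0.59 -1.43  6.14] 0.0519
0.0505 [-2.53 -1.07  6.51] 0.051
0.0495 [-1.5  -0.97  7.04] 0.0501
0.0485 [-2.1  -1.33  8.81] 0.0493
0.0475 [-4.21 -0.82 14.66] 0.0491
0.0465 [-6.16 -0.61 20.75] 0.049
39.8 0.013717336754492986 112.0089840888977
```

View pics/press.png

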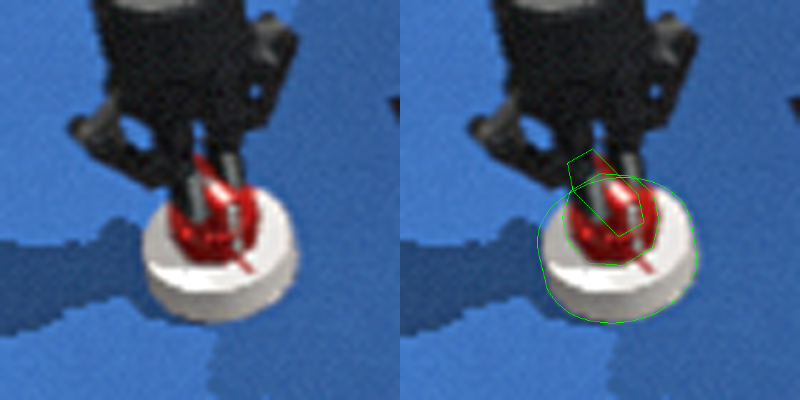

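The force rises from 5 N to about 9 N over 6 mm (z .055→.049) and then hits a hard stop. The knob matches the modelled fully pressed outline, with its pointer on the red line. I'll make sure the push holds, then hand in.

Run:
```python
from h import *
pause(.5); print(read_ft_force(),read_eef_pos(),read_finger_gap())
print(sign_off())
```

```text
[-6.41224218 -0.81109948 20.77101007] [ 0.49334736 -0.19714777  0.04903635] 0.0134979116176454
the job is handed in; nothing more can be done
None
```

The job is handed in: the pan stands inside the ring, and the red knob is fully on the shaft with its pointer at the red line, still gripped and pressed against the hard stop at about 21 N; the first grasp closed on air and had to be redone.

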